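# Sort stripped-down gearbox and engine parts into their trays

## Task

Sort the five machine parts on the workbench into the parts trays: the two steel gears go in the blue tray, one in each bay, the two brass bushings in the red tray, one in each bay, and the piston in the yellow tray. Set each part down upright and flat on the tray floor as it stands now, without dropping it, and leave the spray can and the mug standing where they are.

Things in the scene. Friction and masses are not known exactly. Their poses are not given: they have to be found in the camera images.
- gear_large: The larger steel gear standing upright on its toothed face, hub up: toothed disc 56 mm over the teeth and 16 mm thick, then a plain round hub 28 mm in diameter up to 50 mm total height (black spot on top). Origin at the centre of the underside, z up the hub. About 0.38 kg; grip it by the hub.
- gear_small: The smaller steel gear standing upright on its toothed face, hub up: toothed disc 46 mm over the teeth and 16 mm thick, then a plain round hub 28 mm in diameter up to 46 mm total height (black spot on top). Origin at the centre of the underside, z up the hub. About 0.28 kg; grip it by the hub.
- bushing_large: The larger yellow brass flanged bushing standing on its flange: flange 54 mm in diameter, 8 mm thick, then a tube 34 mm in outer diameter, 5 mm wall, up to 50 mm total height. Origin at the centre of the underside, z up the tube. About 0.2 kg; grip it by the outside of the tube.
- bushing_small: The smaller yellow brass flanged bushing standing on its flange: flange 44 mm in diameter, 8 mm thick, then a tube 34 mm in outer diameter, 5 mm wall, up to 46 mm total height. Origin at the centre of the underside, z up the tube. About 0.2 kg; grip it by the outside of the tube.
- piston: Bright aluminium piston standing upright, crown up: a cylinder 48 mm in diameter and 52 mm high with three black rings near the top and two black round marks on the flat crown. Origin at the centre of the underside, z up. About 0.16 kg.
- tray_blue: Two-bay open blue plastic parts tray, fixed to the bench, for the two gears. Outside 86 (x) by 164 (y) by 22 mm high, walls and floor 4 mm thick; a 4 mm divider, as high as the walls, makes two bays, 78 by 76 mm inside, centred at y = +40 and -40 mm of the tray. Origin: centre of its underside, z up; the floor's top is at z = 4 mm. Yaw within 0.25 rad.
- tray_red: Two-bay open red plastic parts tray, fixed to the bench, for the two bushings. Outside 86 (x) by 164 (y) by 22 mm high, walls and floor 4 mm thick; a 4 mm divider, as high as the walls, makes two bays, 78 by 76 mm inside, centred at y = +40 and -40 mm of the tray. Origin: centre of its underside, z up; the floor's top is at z = 4 mm. Yaw within 0.25 rad.
- tray_yellow: Single-bay open yellow plastic parts tray, fixed to the bench, that takes the piston. Outside 86 by 86 by 22 mm high, walls and floor 4 mm thick, one bay 78 by 78 mm inside. Origin at the centre of its underside, z up; the bay floor is 4 mm above the origin. Yaw within 0.25 rad.
- spray_can: Tall green-labelled spray can, 60 mm in diameter, 190 mm high, at the left or right side of the work area. Origin at the centre of its underside. A bystander: leave it standing where it is.
- mug: White mug, 80 mm in diameter and 90 mm high, with a handle, at the other side of the work area. Origin at the centre of its underside. A bystander: leave it standing where it is.

How it is judged:
By the outcome, as a careful person would: the job done as asked, in the order asked, and still so for the second after the job is handed in, with the robot touching nothing.
It also fails if it takes over 120 s, if anything falls off the work surface, if the arm or the gripper's body presses on something with over 40 N, if the wrist force passes 120 N, or if a joint passes its speed limit or range.

## Robot

A 6-joint arm with a two-finger parallel gripper is mounted at the origin on the work surface. World frame = base frame: x ahead of the robot, y to its left, z up, the work surface at z = 0. Lengths are in m, angles in degrees, forces in N, time in s.
With the tool pointing down it reaches from about 0.25 to 0.725 m from the base axis. Payload 9.7 kg.
Tool frame: the origin (TCP) lies midway between the tips of the shut fingers; the grasp point (between the pads) lies 19 mm behind it; z points along the fingers, y is the line along which they close (so a half turn about z gives the same grasp; the last joint's range is limited). The gripper opens to 85 mm and grips with 20 to 120 N. Pads are 22 mm wide; open, the fingers measure 114 mm over their backs; the gripper's body (76 mm by 85 mm) begins 54 mm behind the grasp point. The pads swing forward as they close: fully open they stand 13 mm farther back than shut.
Start: joints at [-65.489, 4.979, 10.078, 95.1, 0, 90], TCP at [0.228, -0.5, 0.231] pointing down, gripper open.
Joint ranges: [-179.16, 179.16], [-48.56, 103.87], [-65.8, 70.77], [-126.05, 130.52], [-82.76, 87.17], [-180, 180]. Speed limits (degrees/s): [127.2, 127.2, 147.25, 180, 180, 180].

## Interface

Orientations are given as [roll, pitch, yaw] about the fixed x, y, z axes, in that order (R = Rz(yaw) Ry(pitch) Rx(roll)).
In Python, from workcell import * gives the robot as it stands.
- The arm moves only by the tool servo_tool, never from a script. Its argument "moves" is a list of rows, each a list of 4 numbers: the shift along the world's x, y, z in cm, then the turn about the world's z in rad. A call has 1 to 20 rows; each row is the pose to reach, as a shift and turn from the pose commanded when the call began; what a row does not reach only later rows make up. A row lasts 1/12 s, in which the tool goes at most 41.7 mm and 7.16 degrees, less where a joint would pass 70% of its speed; a pose out of reach is approached as far as the arm can. A call with a gripper value outside its range is refused whole. "claw" is the closure, from 0 (fully open) to 1 (shut), set as the call begins (left out, the last holds). The fingers move at their own pace and stop on an object; "force" is the grip in N (left out, the last holds). Time passes only in rows, so rows that repeat a pose let the fingers close. It gives the time, the measured TCP pose, the force, the opening and the grip force at its end, in the units of the state.
- get_obs(): the state, without advancing time (a new reading comes with each control period).
- camera(name): name is "scene" or "top"; returns the picture (400x640x3 uint8, red, green, blue); there is no depth.
- get_calibration(name): a dict with "fx", "fy", "cx", "cy" (pixels), "rvec" (rotation vector, rad) and "tvec" (3), from world to camera coordinates, as OpenCV has them. Camera axes: x right, y down, z forward; pixel columns grow to the right and rows downward; lengths in m; the calibration is good to about 2 mm. A picture is of the moment at which its call begins. get_calibration takes no time and is no camera call.
- job_done(): hands the job in; it is judged then, once.
The state is a dict: "time": time; "q": joint angles; "qd": joint speeds; "joint_efforts": joint torques, N m; "ee_pos": TCP position; "tcp_rot": TCP orientation; "wrist_force": force on the tool from outside, world axes, zero at the start; "torque": the same for the moment, N m; "opening": finger opening in m; "grasp_force": force on a finger pad.
Only numpy, scipy, OpenCV 4.12 (cv2) and the standard library are available. Lean on these libraries where they do the work, as an engineer would, in place of code of your own. Each camera call takes 0.05 s, during which the arm holds its last target. There are 200 camera calls.

## Working session

There is one attempt and no reset: what is moved stays moved. The work goes in short steps, Python scripts to look and compute and a tool call to move; the robot and the scene stay as the last step left them, time stands still between calls to the robot, and variables do not carry over. Pictures are saved under pics/ and viewed, at most 14 in all, crops included, and the job is handed in when it is done.

Besides the shell and the picture viewer there is one more tool, called after "Emit:" as name([rows], argument=value, ...), one row to a line, values as JSON. servo_tool: Moves the arm, as the interface text tells. Its arguments: {"type":"object","properties":{"moves":{"type":"array","items":{"type":"array","items":{"type":"number"}}},"claw":{"type":"number"},"force":{"type":"number"}},"required":["moves"]}

```bash
mkdir -p pics; ls
python3 - <<'E'
from workcell import *
import cv2
for n in("top","scene"):
    im=camera(n); cv2.imwrite(f"pics/{n}0.png",im[:,:,::-1]); print(n,get_calibration(n))
o=get_obs(); print(o)
E
```

```text
pics
top {'fx': 373.10697904975234, 'fy': 373.10697904975234, 'cx': 318.07885070779406, 'cy': 198.4360625906139, 'rvec': array([ 2.10253797, -2.13431075,  0.20472926]), 'tvec': array([-0.00324094,  0.49363869,  1.01907038])}
scene {'fx': 393.3898033189915, 'fy': 393.3898033189915, 'cx': 319.6753289364868, 'cy': 202.08207268569225, 'rvec': array([ 1.65348935,  1.65019224, -0.80840285]), 'tvec': array([-0.02197303, -0.25836879,  1.44619893])}
{'time': 0.1, 'q': array([-6.54892796e+01,  5.00821393e+00,  1.00426659e+01,  9.51012952e+01,
       -5.23377229e-04,  8.99984785e+01]), 'qd': array([ 0.00860365, -0.06286783,  0.1410479 ,  0.0481202 , -0.16544953,
        0.10430003]), 'joint_efforts': array([-5.48283260e-04, -5.21560657e+01,  4.65651906e+01,  1.60412496e-02,
        2.91159063e-05, -1.56530814e-05]), 'ee_pos': array([ 0.22809119, -0.50025864,  0.23068432]), 'tcp_rot': array([-1.79933157e+02,  5.21601837e-04,  2.45122425e+01]), 'wrist_force': array([ 0.95249509, -0.63107589, -0.65355653]), 'torque': array([ 0.0426872 ,  0.03113424, -0.023884  ]), 'grasp_force': 0.0, 'opening': 0.0850761186616838}
```

View pics/top0.png

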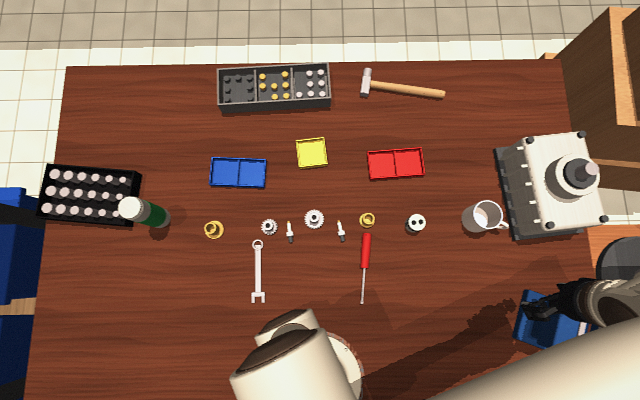

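View pics/scene0.png

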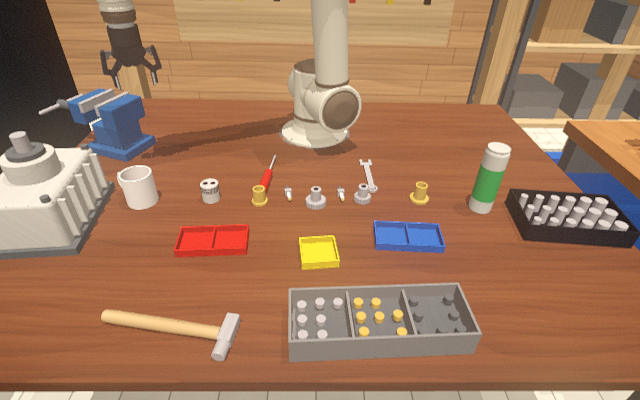

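The top view shows the parts in a row near image row 220: large bushing (214,229), small gear (269,227), large gear (314,218), small bushing (367,220) and piston (416,223). The trays are at blue (238,172), yellow (312,152) and red (396,163). The can is at (150,212) and the mug at (482,217). There are also two small plug-like items at (290,231) and (341,231).

Run:
```python
import cv2
im=cv2.imread("pics/top0.png")[130:250,190:440]
cv2.imwrite("pics/crop0.png",cv2.resize(im,(800,384),interpolation=cv2.INTER_CUBIC))
im=cv2.imread("pics/scene0.png")[170:275,170:450]
cv2.imwrite("pics/crop1.png",cv2.resize(im,(800,300),interpolation=cv2.INTER_CUBIC))
```

```text
(no output)
```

View pics/crop0.png

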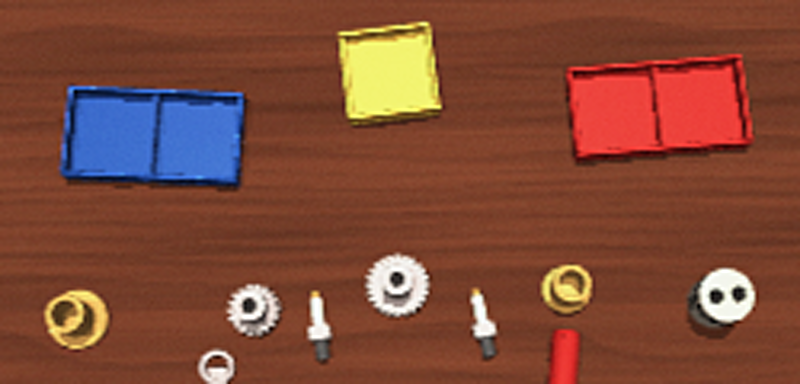

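View pics/crop1.png

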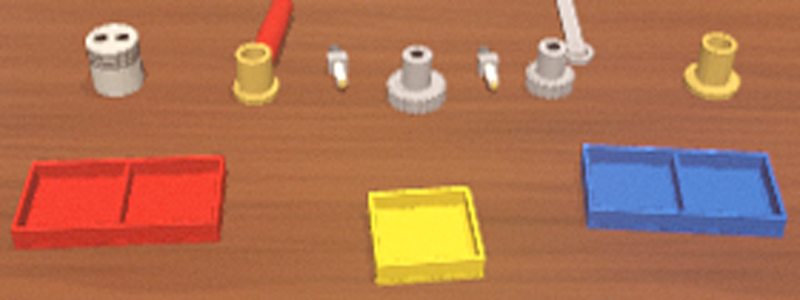

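The crops show clear hub spots, bushing bores and tray outlines. The two plugs lie flat beside the large gear. I'll use the clicked top centres for the parts in both views, and a silhouette fit for the trays.

```bash
cat > h.py <<'E'
import numpy as np,cv2
from scipy.optimize import least_squares,minimize
from workcell import *
C={n:get_calibration(n) for n in("top","scene")}
def K(c): return np.array([[c["fx"],0,c["cx"]],[0,c["fy"],c["cy"]],[0,0,1]])
def proj(n,P):
    c=C[n]; return cv2.projectPoints(np.asarray(P,float).reshape(-1,3),c["rvec"],c["tvec"],K(c),None)[0].reshape(-1,2)
def ray(n,uv,z):
    c=C[n];R=cv2.Rodrigues(c["rvec"])[0];o=-R.T@c["tvec"];d=R.T@np.linalg.inv(K(c))@[*uv,1]
    return (o+d*(z-o[2])/d[2])[:2]
def hullmask(p):
    m=np.zeros((400*4,640*4),np.uint8)
    cv2.fillConvexPoly(m,cv2.convexHull(np.round((p+.5)*4).astype(np.int32)),1); return m>0
def tray(ims,col,x0,w,h):
    obs={}
    for n,im in ims.items():
        hsv=cv2.cvtColor(im,cv2.COLOR_RGB2HSV); H,S,V=cv2.split(hsv)
        m={"b":(H>100)&(H<125)&(S>150),"y":(H>24)&(H<35)&(S>120)&(V>100),"r":((H<4)|(H>176))&(S>190)&(V>120)}[col].astype(np.uint8)
        c=proj(n,[*x0[:2],.01])[0]
        k,l,s,_=cv2.connectedComponentsWithStats(m); 
        lab=l[int(c[1])-3:int(c[1])+4,int(c[0])-10:int(c[0])+11]; lab=np.bincount(lab[lab>0]).argmax()
        obs[n]=hullmask(np.argwhere(l==lab)[:,::-1].astype(float))
    B=np.array([[a*w/2,b*h/2,z] for a in(-1,1) for b in(-1,1) for z in(0,.022)])
    def f(p):
        c,s=np.cos(p[2]),np.sin(p[2]); P=B@np.array([[c,s,0],[-s,c,0],[0,0,1]])+[p[0],p[1],0]
        return sum(1-(obs[n]&(q:=hullmask(proj(n,P)))).sum()/(obs[n]|q).sum() for n in obs)
    x0=np.array(x0); r=minimize(f,x0,method="Nelder-Mead",options=dict(initial_simplex=[x0,x0+[.01,0,0],x0+[0,.01,0],x0+[0,0,.1]],xatol=1e-4,fatol=1e-4))
    return r.x,r.fun
E
python3 - <<'E'
from h import *
np.set_printoptions(precision=4,suppress=True)
ims={n:cv2.imread(f"pics/{n}0.png")[:,:,::-1].copy() for n in C}
T=lambda u,v:(190+u/3.2-.5,130+v/3.2-.5); S=lambda u,v:(170+u/2.857-.5,170+v/2.857-.5)
for nm,z,a,b in [("gl",.05,(397,279),(416,55)),("gs",.046,(249,306),(551,46)),("bl",.05,(72,311),(719,42)),("bs",.046,(573,286),(254,52)),("pi",.052,(727,297),(113,40))]:
    print(nm,ray("top",T(*a),z),ray("scene",S(*b),z))
for nm,z,a in [("plugL",.01,(319,325)),("plugR",.01,(482,322)),("can",.19,(-190,250))]: print(nm,ray("top",T(*a),z))
for col,c,w in [("b",(238,172),.164),("r",(396,163),.164),("y",(312,152),.086)]:
    print(col,tray(ims,col,[*ray("top",c,.015),0],.086,w))
for n in C:
    R=cv2.Rodrigues(C[n]["rvec"])[0]; print(n,-R.T@C[n]["tvec"])
E
```

```text
gl [0.4408 0.0029] [0.4424 0.0022]
gs [0.4192 0.134 ] [0.4185 0.1328]
bl [0.4167 0.2892] [0.414  0.2965]
bs [ 0.4327 -0.1528] [ 0.4348 -0.1513]
pi [ 0.4201 -0.2869] [ 0.4262 -0.2849]
plugL [0.4054 0.075 ]
plugR [ 0.4059 -0.0735]
can [0.4496 0.4529]
b (array([ 0.5858,  0.2293, -0.0396]), np.float64(0.827101954326235))
r (array([ 0.6069, -0.2444,  0.0746]), np.float64(0.1336248532323917))
y (array([0.6419, 0.0084, 0.1039]), np.float64(0.41468277974181655))
top [ 0.2873 -0.011   1.0952]
scene [ 1.3173 -0.0124  0.6506]
```

```bash
sed -i 's/"b":.*"y":[^,]*,/"b":(H>95)\&(H<130)\&(S>90),"y":(H>22)\&(H<38)\&(S>90)\&(V>60),/; s/"r":((H<4)|(H>176))&(S>190)&(V>120)/"r":((H<5)|(H>175))\&(S>190)\&(V>90)/' h.py
cat >> h.py <<'E'
PARTS={"gl":[(.056,0),(.056,.016),(.028,.016),(.028,.05)],"gs":[(.046,0),(.046,.016),(.028,.016),(.028,.046)],
"bl":[(.054,0),(.054,.008),(.034,.008),(.034,.05),(.024,.05)],"bs":[(.044,0),(.044,.008),(.034,.008),(.034,.046),(.024,.046)],"pi":[(.048,0),(.048,.052)]}
def overlay(ims,parts,trays,s=4):
    out={}
    for n,im in ims.items():
        b=cv2.resize(im[:,:,::-1],None,fx=s,fy=s,interpolation=cv2.INTER_CUBIC)
        def pl(P): cv2.polylines(b,[np.round((proj(n,P)+.5)*s).astype(np.int32)],True,(255,0,255),1,cv2.LINE_AA)
        t=np.linspace(0,2*np.pi,40)
        for k,p in parts.items():
            for d,z in PARTS[k]: pl(np.c_[p[0]+d/2*np.cos(t),p[1]+d/2*np.sin(t),0*t+z])
        for (x,y,a,h) in trays:
            for z in(0,.022):
                q=np.array([[.043,h/2],[.043,-h/2],[-.043,-h/2],[-.043,h/2]]); c,si=np.cos(a),np.sin(a)
                pl(np.c_[q@np.array([[c,si],[-si,c]])+[x,y],[z]*4])
        out[n]=b
    return out
E
python3 - <<'E'
from h import *
np.set_printoptions(precision=4,suppress=True)
ims={n:cv2.imread(f"pics/{n}0.png")[:,:,::-1].copy() for n in C}
tr=[]
for col,c,w in [("b",(230,172),.164),("r",(388,163),.164),("y",(312,152),.086)]:
    c0=ray("top",(238,172),.015) if col=="b" else ray("top",(396,163),.015) if col=="r" else ray("top",c,.015)
    try: r,e=tray(ims,col,[*c0,0],.086,w); print(col,r,e); tr.append((*r,w))
    except Exception as ex: print(col,ex)
    for n in ims:
        u,v=proj(n,[*c0,.004])[0].astype(int); print(n,cv2.cvtColor(ims[n],cv2.COLOR_RGB2HSV)[v-2:v+3:4,u-8:u+9:8].reshape(-1,3).tolist())
P=dict(gl=(.4416,.0025),gs=(.419,.1335),bl=(.4155,.293),bs=(.4337,-.152),pi=(.423,-.286))
o=overlay(ims,P,tr)
a=o["top"][520:1000,760:1760]; b=o["scene"][680:1100,680:1800]
cv2.imwrite("pics/ov0.png",np.vstack([cv2.resize(a,(800,300*384//300)[0:1]+(384,)),np.zeros((4,800,3),np.uint8)])[:384]); cv2.imwrite("pics/ov1.png",cv2.resize(b,(800,300)))
E
```

```text
b [ 0.5854  0.2299 -0.0622] 0.07847130542561565
top [[110, 179, 206], [111, 185, 127], [110, 177, 207], [110, 177, 207], [111, 191, 95], [110, 174, 207]]
scene [[109, 149, 214], [110, 144, 196], [109, 151, 214], [109, 151, 213], [109, 149, 204], [109, 153, 214]]
r [ 0.6065 -0.2446  0.0607] 0.09495708954445714
top [[1, 189, 238], [1, 205, 188], [1, 190, 238], [1, 191, 238], [1, 200, 140], [1, 193, 237]]
scene [[3, 201, 249], [2, 204, 254], [3, 201, 249], [2, 202, 248], [3, 201, 197], [3, 213, 247]]
y [0.6433 0.0091 0.096 ] 0.131545635594854
top [[30, 140, 243], [30, 137, 244], [30, 138, 244], [30, 137, 244], [30, 137, 243], [30, 138, 244]]
scene [[28, 195, 255], [28, 196, 255], [28, 194, 255], [28, 195, 255], [28, 193, 255], [28, 193, 255]]
```

View pics/ov0.png

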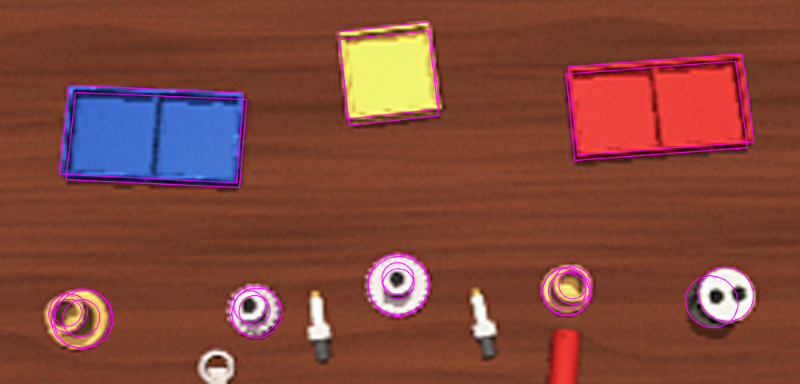

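View pics/ov1.png

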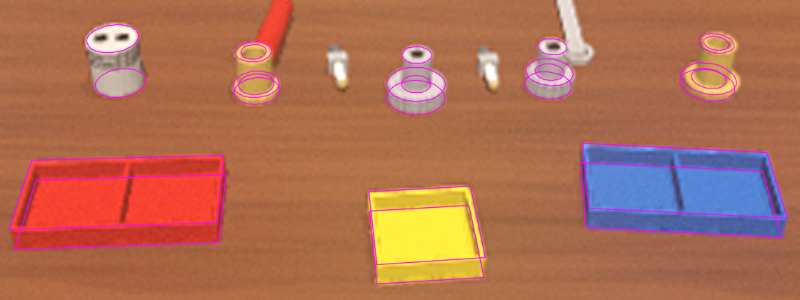

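The overlays agree with both views to about 1 px: blue bays at (0.588, 0.270) and (0.583, 0.190), red bays at (0.604, -0.205) and (0.609, -0.285), yellow at (0.643, 0.009). The large bushing needs shifting to y≈0.296. First I move over the large gear, with the fingers closing along x so they clear the plugs.

Emit:
servo_tool([
  [1,2.5,0,0.06],
  [2,5,0,0.12],
  [3,7.5,0,0.18],
  [4,10,0,0.24],
  [5,12.5,0,0.3],
  [6.5,15,0,0.36],
  [7.5,17.5,0,0.42],
  [8.5,20,0,0.48],
  [9.5,22.5,-0.5,0.54],
  [10.5,25,-1,0.6],
  [12,28,-2,0.66],
  [13,31,-3,0.72],
  [14.5,34,-4,0.78],
  [16,37,-5,0.85],
  [17.5,40,-6,0.92],
  [18.5,43,-7,0.99],
  [19.5,46,-8,1.05],
  [20.5,48.5,-8,1.1],
  [21.4,50.3,-8,1.143],
  [21.4,50.3,-8,1.143],
], claw=0.34, force=60)

```text
time: 1.77
ee_pos: [0.4429, 0.0053, 0.1506]
tcp_rot: [-180.0, -0.0, 90.3]
wrist_force: [-0.5, -1.0, -0.2]
opening: 0.0562
grasp_force: 0.0
```

Emit:
servo_tool([
  [0,0,0,0],
  [0,0,-1.5,0],
  [0,0,-3.5,0],
  [0,0,-5.5,0],
  [0,0,-7.5,0],
  [0,0,-9,0],
  [0,0,-10.5,0],
  [0,0,-11.5,0],
  [0,0,-12.3,0],
  [0,0,-12.9,0],
  [0,0,-13.2,0],
  [0,0,-13.2,0],
])

```text
time: 2.77
ee_pos: [0.442, 0.0024, 0.0191]
tcp_rot: [-180.0, 0.0, 90.0]
wrist_force: [-0.2, -0.3, -0.0]
opening: 0.0564
grasp_force: 0.0
```

Emit:
servo_tool([
  [0,0,0,0],
  [0,0,0,0],
  [0,0,0,0],
  [0,0,0,0],
  [0,0,0,0],
  [0,0,0,0],
  [0,0,0,0],
  [0,0,0,0],
], claw=1, force=60)

```text
time: 3.43
ee_pos: [0.4427, 0.0026, 0.0202]
tcp_rot: [179.9, 0.0, 90.0]
wrist_force: [-1.6, -0.2, 5.8]
opening: 0.0264
grasp_force: 59.2
```

Emit:
servo_tool([
  [0,0,0.3,0],
  [0,0,1,0],
  [0,0,2,0],
  [0,0,3.5,0],
  [0,0,5,0],
  [0,0,6.5,0],
  [0,0,8,0],
  [0,0,9.2,0],
  [0,0,10,0],
  [0,0,10,0],
  [0,0,10,0],
  [0,0,10,0],
])

```text
time: 4.43
ee_pos: [0.4418, 0.0026, 0.1185]
tcp_rot: [-179.9, 0.0, 90.0]
wrist_force: [0.7, -0.1, -4.1]
opening: 0.0265
grasp_force: 59.4
```

Run:
```python
from workcell import *
import cv2,numpy as np
a=camera("scene");b=camera("top"); print(get_obs()["wrist_force"],get_obs()["ee_pos"])
cv2.imwrite("pics/g1.png",np.hstack([cv2.resize(a[100:250,240:440],(400,300)),cv2.resize(b[100:250,200:400],(400,300))])[:,:,::-1])
```

```text
[ 0.0920269  -0.35238036 -3.15873993] [0.44171314 0.00257512 0.11839355]
```

View pics/g1.png

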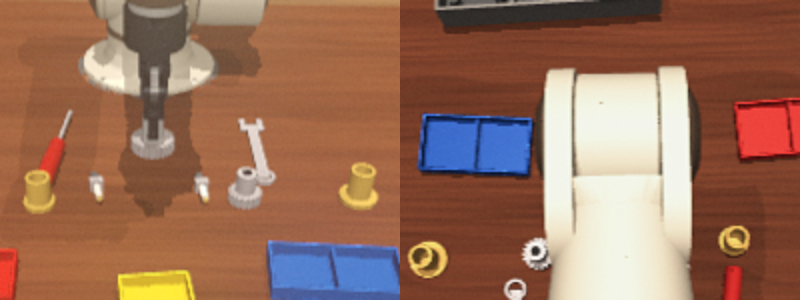

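The gear is held upright clear of the bench, and the load of about 3.5 N matches it. Next I carry it to the right bay of the blue tray.

Emit:
servo_tool([
  [0.7,0.9,0,0],
  [2,2.7,0,0],
  [3.7,4.9,0,0],
  [5.4,7.1,0,0],
  [7.1,9.4,0,0],
  [8.8,11.6,0,0],
  [10.5,13.9,0,0],
  [12,15.9,0,0],
  [13.2,17.5,0,0],
  [13.9,18.4,0,0],
  [14.1,18.7,0,0],
  [14.1,18.7,0,0],
  [14.1,18.7,0,0],
  [14.1,18.7,-1.5,0],
  [14.1,18.7,-3,0],
  [14.1,18.7,-4.5,0],
  [14.1,18.7,-6,0],
  [14.1,18.7,-6,0],
])

```text
time: 6.03
ee_pos: [0.5812, 0.1883, 0.0562]
tcp_rot: [-179.8, 0.1, 89.9]
wrist_force: [-0.7, -0.9, -4.5]
opening: 0.0261
grasp_force: 59.8
```

Emit:
servo_tool([
  [0,0,-0.7,0],
  [0,0,-1.4,0],
  [0,0,-2,0],
  [0,0,-2.5,0],
  [0,0,-2.9,0],
  [0,0,-3.2,0],
  [0,0,-3.4,0],
  [0,0,-3.5,0],
  [0,0,-3.5,0],
  [0,0,-3.5,0],
])

```text
time: 6.87
ee_pos: [0.5834, 0.1896, 0.0245]
tcp_rot: [180.0, -0.0, 90.0]
wrist_force: [0.6, -0.2, -4.4]
opening: 0.0262
grasp_force: 60.1
```

Emit:
servo_tool([
  [0,0,-0.05,0],
  [0,0,-0.1,0],
  [0,0,-0.1,0],
  [0,0,-0.1,0],
])

```text
time: 7.2
ee_pos: [0.5834, 0.1897, 0.0242]
tcp_rot: [179.9, -0.0, 90.0]
wrist_force: [-3.5, -0.5, 6.1]
opening: 0.0263
grasp_force: 60.7
```

Emit:
servo_tool([
  [0,0,0,0],
  [0,0,0,0],
  [0,0,0,0],
  [0,0,0,0],
  [0,0,0,0],
], claw=0.5)

```text
time: 7.62
ee_pos: [0.5832, 0.1896, 0.0232]
tcp_rot: [180.0, 0.0, 90.0]
wrist_force: [-0.1, 0.4, -0.3]
opening: 0.0428
grasp_force: 0.0
```

Emit:
servo_tool([
  [0,0,0.3,0],
  [0,0,1,0],
  [0,0,2,0],
  [0,0,4,0],
  [0,0,6,0],
  [0,0,8,0],
  [0,0,10,0],
  [0,0,10,0],
  [-1.6,-0.6,10,0],
  [-4,-1.4,10,0],
  [-6.6,-2.3,10,0],
  [-9.2,-3.2,10,0],
  [-11.8,-4,10,0],
  [-14.5,-5,10,0],
  [-15.8,-5.5,10,0],
  [-16.4,-5.7,10,0],
  [-16.4,-5.7,10,0],
  [-16.4,-5.7,10,0],
])

```text
time: 9.12
ee_pos: [0.4199, 0.1328, 0.1238]
tcp_rot: [179.9, -0.0, 90.0]
wrist_force: [0.3, -0.6, -1.6]
opening: 0.0424
grasp_force: 0.0
```

Emit:
servo_tool([
  [0,0,0,0],
  [0,0,-1.5,0],
  [0,0,-3.5,0],
  [0,0,-5.5,0],
  [0,0,-7.2,0],
  [0,0,-8.6,0],
  [0,0,-9.6,0],
  [0,0,-10.2,0],
  [0,0,-10.6,0],
  [0,0,-10.6,0],
], claw=0.34)

```text
time: 9.95
ee_pos: [0.4192, 0.1326, 0.0168]
tcp_rot: [-180.0, 0.0, 90.0]
wrist_force: [0.5, 1.2, 0.7]
opening: 0.0563
grasp_force: 0.0
```

Emit:
servo_tool([
  [0,0,0,0],
  [0,0,0,0],
  [0,0,0,0],
  [0,0,0,0],
  [0,0,0,0],
  [0,0,0,0],
  [0,0,0,0],
  [0,0,0,0],
], claw=1)

```text
time: 10.62
ee_pos: [0.4199, 0.1328, 0.0184]
tcp_rot: [179.9, -0.0, 90.0]
wrist_force: [-0.1, -0.9, 5.0]
opening: 0.0261
grasp_force: 59.2
```

Emit:
servo_tool([
  [0,0,0.3,0],
  [0,0,1,0],
  [0,0,2,0],
  [0,0,3.5,0],
  [0,0,5,0],
  [0,0,6.5,0],
  [0,0,8,0],
  [0,0,9.2,0],
  [0,0,10,0],
  [0,0,10,0],
  [0,0,10,0],
  [0,0,10,0],
])

```text
time: 11.62
ee_pos: [0.4188, 0.1325, 0.1165]
tcp_rot: [-179.9, 0.0, 90.0]
wrist_force: [-0.2, -0.4, -3.7]
opening: 0.0266
grasp_force: 59.2
```

Emit:
servo_tool([
  [0.8,0.7,0,0],
  [2.4,2,0,0],
  [4.4,3.6,0,0],
  [6.4,5.2,0,0],
  [8.5,6.9,0,0],
  [10.5,8.5,0,0],
  [12.5,10.1,0,0],
  [14.3,11.6,0,0],
  [15.8,12.8,0,0],
  [16.6,13.5,0,0],
  [16.9,13.7,0,0],
  [16.9,13.7,0,0],
  [16.9,13.7,0,0],
  [16.9,13.7,-1.5,0],
  [16.9,13.7,-3,0],
  [16.9,13.7,-4.5,0],
  [16.9,13.7,-6,0],
  [16.9,13.7,-6,0],
])

```text
time: 13.12
ee_pos: [0.5862, 0.2683, 0.0542]
tcp_rot: [-179.8, 0.1, 90.0]
wrist_force: [-0.9, -0.9, -3.1]
opening: 0.0263
grasp_force: 59.5
```

Emit:
servo_tool([
  [0,0,-0.7,0],
  [0,0,-1.4,0],
  [0,0,-2,0],
  [0,0,-2.5,0],
  [0,0,-2.9,0],
  [0,0,-3.2,0],
  [0,0,-3.4,0],
  [0,0,-3.5,0],
  [0,0,-3.55,0],
  [0,0,-3.6,0],
  [0,0,-3.6,0],
  [0,0,-3.6,0],
])

```text
time: 14.12
ee_pos: [0.5883, 0.2696, 0.0224]
tcp_rot: [180.0, -0.0, 90.0]
wrist_force: [-4.5, -1.2, 5.3]
opening: 0.026
grasp_force: 60.3
```

Emit:
servo_tool([
  [0,0,0,0],
  [0,0,0,0],
  [0,0,0,0],
  [0,0,0,0],
  [0,0,0,0],
], claw=0.5)

```text
time: 14.53
ee_pos: [0.5883, 0.2696, 0.0213]
tcp_rot: [180.0, -0.0, 90.0]
wrist_force: [0.8, -0.6, 0.1]
opening: 0.0427
grasp_force: 0.0
```

Emit:
servo_tool([
  [0,0,0.3,0],
  [0,0,1,0],
  [0,0,2,0],
  [0,0,4,0],
  [0,0,6,0],
  [0,0,8,0],
  [0,0,10,0],
  [0,0,10,0],
  [-1.6,0.2,10,0],
  [-4,0.6,10,0],
  [-6.6,1,10,0],
  [-9.2,1.4,10,0],
  [-11.8,1.8,10,0],
  [-14.5,2.2,10,0],
  [-16.5,2.5,10,0],
  [-17.3,2.6,10,0],
  [-17.3,2.6,10,0],
  [-17.3,2.6,10,0],
])

```text
time: 16.03
ee_pos: [0.4157, 0.2958, 0.1218]
tcp_rot: [179.9, -0.0, 90.0]
wrist_force: [1.7, -0.6, -0.1]
opening: 0.0427
grasp_force: 0.0
```

Run:
```python
from workcell import *
import cv2,numpy as np
a=camera("scene");b=camera("top"); print(get_obs()["wrist_force"],get_obs()["ee_pos"])
cv2.imwrite("pics/g2.png",np.hstack([cv2.resize(a[120:270,340:540],(400,300)),cv2.resize(b[100:250,140:340],(400,300))])[:,:,::-1])
```

```text
[-0.33201066  0.1053513  -0.32819194] [0.41615854 0.29550249 0.12136802]
```

View pics/g2.png

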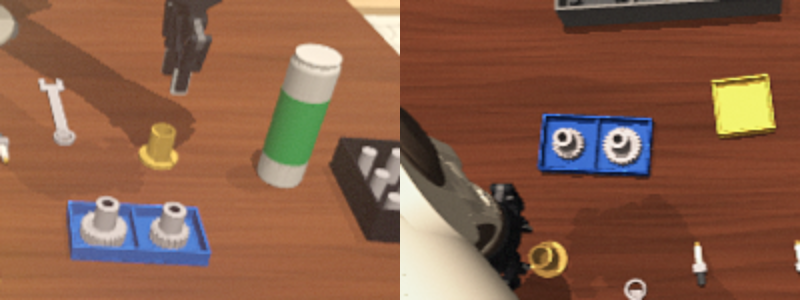

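Both gears stand upright, one in each blue bay. I'll check the bushing position by fitting its mask before going down.

Run:
```python
from h import *
print(proj("scene",[.416,.2955,.125]))
t=np.linspace(0,2*np.pi,60)
ims={n:cv2.imread(f"pics/{n}0.png")[:,:,::-1].copy() for n in C}
for k,p0 in dict(bl=(.415,.296),bs=(.4337,-.152)).items():
  for n in C:
    H,S,V=cv2.split(cv2.cvtColor(ims[n],cv2.COLOR_RGB2HSV))
    u,v=proj(n,[*p0,.02])[0].astype(int)
    m=((H>14)&(H<32)&(V>120)&(S>90)).astype(np.uint8); w=np.zeros_like(m); w[v-20:v+20,u-20:u+20]=1
    m=cv2.morphologyEx(m*w,cv2.MORPH_CLOSE,np.ones((5,5))); q=np.argwhere(m)[:,::-1]
    ob=[q[:,0].min(),q[:,0].max()+1,q[:,1].min(),q[:,1].max()+1]
    def f(p):
        P=np.vstack([np.c_[p[0]+d/2*np.cos(t),p[1]+d/2*np.sin(t),0*t+z] for d,z in PARTS[k]]); r=proj(n,P)+.5
        return np.array([r[:,0].min(),r[:,0].max(),r[:,1].min(),r[:,1].max()])-ob
    r=least_squares(f,p0); print(k,n,r.x.round(4),r.fun.round(2))
```

```text
[[425.9600779  161.14109874]]
bl top [0.414  0.2962] [-0.05  0.05 -0.32  0.32]
bl scene [0.4133 0.2971] [ 0.12 -0.12  0.2  -0.17]
bs top [ 0.4348 -0.152 ] [ 0.29 -0.27 -0.26  0.27]
bs scene [ 0.4341 -0.1525] [ 0.39 -0.4   0.56 -0.5 ]
```

Emit:
servo_tool([
  [-0.1,0,0,0],
  [-0.1,0,-1.5,0],
  [-0.1,0,-3.5,0],
  [-0.1,0,-5.5,0],
  [-0.1,0,-7.2,0],
  [-0.1,0,-8.6,0],
  [-0.1,0,-9.6,0],
  [-0.1,0,-10.2,0],
  [-0.1,0,-10.4,0],
  [-0.1,0,-10.4,0],
], claw=0.28)

```text
time: 16.97
ee_pos: [0.4144, 0.2955, 0.0172]
tcp_rot: [-180.0, 0.0, 90.0]
wrist_force: [-0.6, -0.5, -0.6]
opening: 0.0615
grasp_force: 0.0
```

Emit:
servo_tool([
  [0,0,0,0],
  [0,0,0,0],
  [0,0,0,0],
  [0,0,0,0],
  [0,0,0,0],
  [0,0,0,0],
  [0,0,0,0],
  [0,0,0,0],
], claw=1)

```text
time: 17.63
ee_pos: [0.4147, 0.296, 0.0185]
tcp_rot: [179.9, -0.1, 90.0]
wrist_force: [0.1, -0.5, 5.9]
opening: 0.0328
grasp_force: 59.8
```

Emit:
servo_tool([
  [0,0,0.3,0],
  [0,0,1,0],
  [0,0,2,0],
  [0,0,3.5,0],
  [0,0,5,0],
  [0,0,6.5,0],
  [0,0,8,0],
  [0,0,9.5,0],
  [0,0,11,0],
  [0,0,12,0],
  [0,0,12,0],
  [0,0,12,0],
])

```text
time: 18.63
ee_pos: [0.4144, 0.2957, 0.1377]
tcp_rot: [180.0, -0.0, 90.0]
wrist_force: [0.5, -0.2, -2.3]
opening: 0.0328
grasp_force: 59.7
```

Emit:
servo_tool([
  [0.3,-1,0,0],
  [1,-3,0,0],
  [1.8,-5.5,0,0],
  [2.7,-8,0,0],
  [3.6,-10.8,0,0],
  [4.5,-13.5,0,0],
  [5.5,-16.5,0,0],
  [6.5,-19.5,0,0],
  [7.5,-22.5,0,0],
  [8.5,-25.5,0,0],
  [9.5,-28.5,0,0],
  [10.5,-31.5,0,0],
  [11.5,-34.5,0,0],
  [12.5,-37.5,0,0],
  [13.5,-40.5,0,0],
  [14.5,-43.5,0,0],
  [15.5,-46.5,0,0],
  [16.5,-49.5,0,0],
  [17.4,-52,0,0],
  [18.2,-54.3,0,0],
])

```text
time: 20.3
ee_pos: [0.5955, -0.2497, 0.1357]
tcp_rot: [-179.9, -0.0, 89.9]
wrist_force: [-0.1, 0.3, -1.2]
opening: 0.0327
grasp_force: 59.7
```

Emit:
servo_tool([
  [0.6,-1.9,0,0],
  [1,-3,0,0],
  [1.2,-3.6,0,0],
  [1.3,-3.8,0,0],
  [1.3,-3.8,0,0],
  [1.3,-3.8,0,0],
  [1.3,-3.8,0,0],
  [1.3,-3.8,-1.5,0],
  [1.3,-3.8,-3,0],
  [1.3,-3.8,-4.5,0],
  [1.3,-3.8,-6,0],
  [1.3,-3.8,-7,0],
  [1.3,-3.8,-8,0],
  [1.3,-3.8,-8,0],
])

```text
time: 21.47
ee_pos: [0.6083, -0.2846, 0.0552]
tcp_rot: [-179.9, -0.1, 90.0]
wrist_force: [0.1, 0.3, -2.5]
opening: 0.0328
grasp_force: 59.8
```

Emit:
servo_tool([
  [0,0,-0.7,0],
  [0,0,-1.4,0],
  [0,0,-2,0],
  [0,0,-2.5,0],
  [0,0,-2.9,0],
  [0,0,-3.2,0],
  [0,0,-3.4,0],
  [0,0,-3.5,0],
  [0,0,-3.55,0],
  [0,0,-3.6,0],
  [0,0,-3.6,0],
  [0,0,-3.6,0],
])

```text
time: 22.47
ee_pos: [0.6093, -0.2855, 0.0226]
tcp_rot: [180.0, 0.0, 90.0]
wrist_force: [-4.6, 1.6, 4.4]
opening: 0.033
grasp_force: 60.5
```

Emit:
servo_tool([
  [0,0,0,0],
  [0,0,0,0],
  [0,0,0,0],
  [0,0,0,0],
  [0,0,0,0],
], claw=0.47)

```text
time: 22.88
ee_pos: [0.6093, -0.2854, 0.0212]
tcp_rot: [180.0, -0.0, 90.0]
wrist_force: [0.3, -0.0, -0.1]
opening: 0.0454
grasp_force: 0.0
```

Emit:
servo_tool([
  [0,0,0.3,0],
  [0,0,1,0],
  [0,0,2,0],
  [0,0,4,0],
  [0,0,6,0],
  [0,0,8,0],
  [-0.5,0.4,9.5,-0.1],
  [-1.6,1.2,10,-0.22],
  [-3,2.3,10,-0.34],
  [-4.6,3.5,10,-0.46],
  [-6.3,4.8,10,-0.58],
  [-8,6.1,10,-0.7],
  [-9.7,7.4,10,-0.82],
  [-11.4,8.7,10,-0.94],
  [-13.1,10,10,-1.06],
  [-14.7,11.2,10,-1.18],
  [-16.1,12.3,10,-1.3],
  [-17,13,10,-1.42],
  [-17.4,13.3,10,-1.52],
  [-17.4,13.3,10,-1.57],
])

```text
time: 24.55
ee_pos: [0.4347, -0.1519, 0.1229]
tcp_rot: [180.0, -0.1, -0.3]
wrist_force: [0.1, -0.1, -0.2]
opening: 0.0453
grasp_force: 0.0
```

Emit:
servo_tool([
  [0,0,0,0],
  [0,0,0,0],
  [0,0,-1.5,0],
  [0,0,-3.5,0],
  [0,0,-5.5,0],
  [0,0,-7.2,0],
  [0,0,-8.6,0],
  [0,0,-9.6,0],
  [0,0,-10.2,0],
  [0,0,-10.4,0],
  [0,0,-10.4,0],
], claw=0.28)

```text
time: 25.47
ee_pos: [0.4353, -0.1525, 0.0174]
tcp_rot: [-180.0, 0.0, 0.1]
wrist_force: [0.4, -0.0, -0.5]
opening: 0.0611
grasp_force: 0.0
```

Emit:
servo_tool([
  [0,0,0,0],
  [0,0,0,0],
  [0,0,0,0],
  [0,0,0,0],
  [0,0,0,0],
  [0,0,0,0],
  [0,0,0,0],
  [0,0,0,0],
], claw=1)

```text
time: 26.13
ee_pos: [0.4358, -0.1527, 0.0185]
tcp_rot: [180.0, -0.1, 0.1]
wrist_force: [-0.4, 1.0, 6.1]
opening: 0.0327
grasp_force: 59.6
```

Emit:
servo_tool([
  [0,0,0.3,0],
  [0,0,1,0],
  [0,0,2,0],
  [0,0,3.5,0],
  [0,0,5,0],
  [0,0,6.5,0],
  [0,0,8,0],
  [0,0,9.2,0],
  [0,0,10,0],
  [0,0,10,0],
  [0,0,10,0],
])

```text
time: 27.05
ee_pos: [0.4353, -0.1525, 0.1174]
tcp_rot: [180.0, -0.0, 0.0]
wrist_force: [-0.5, 0.1, -1.9]
opening: 0.0326
grasp_force: 59.7
```

Emit:
servo_tool([
  [0.7,-0.2,0,0],
  [2.2,-0.7,0,0.02],
  [4.2,-1.3,0,0.04],
  [6.2,-1.9,0,0.06],
  [8.3,-2.6,0,0.06],
  [10.4,-3.3,0,0.06],
  [12.5,-3.9,0,0.06],
  [14.5,-4.5,0,0.06],
  [16,-5,0,0.06],
  [16.7,-5.2,0,0.06],
  [16.9,-5.3,0,0.06],
  [16.9,-5.3,0,0.06],
  [16.9,-5.3,0,0.06],
  [16.9,-5.3,-1.5,0.06],
  [16.9,-5.3,-3,0.06],
  [16.9,-5.3,-4.5,0.06],
  [16.9,-5.3,-6,0.06],
  [16.9,-5.3,-6,0.06],
])

```text
time: 28.55
ee_pos: [0.602, -0.2047, 0.0544]
tcp_rot: [-179.9, 0.2, 3.5]
wrist_force: [-0.3, 0.0, -1.4]
opening: 0.0324
grasp_force: 59.8
```

Emit:
servo_tool([
  [0,0,-0.7,0],
  [0,0,-1.4,0],
  [0,0,-2,0],
  [0,0,-2.5,0],
  [0,0,-2.9,0],
  [0,0,-3.2,0],
  [0,0,-3.4,0],
  [0,0,-3.5,0],
  [0,0,-3.55,0],
  [0,0,-3.6,0],
  [0,0,-3.6,0],
  [0,0,-3.6,0],
])

```text
time: 29.55
ee_pos: [0.6043, -0.2055, 0.0225]
tcp_rot: [180.0, -0.0, 3.5]
wrist_force: [-4.1, 1.5, 6.2]
opening: 0.0327
grasp_force: 60.5
```

Emit:
servo_tool([
  [0,0,0,0],
  [0,0,0,0],
  [0,0,0,0],
  [0,0,0,0],
  [0,0,0,0],
], claw=0.53)

```text
time: 29.97
ee_pos: [0.6042, -0.2055, 0.0212]
tcp_rot: [180.0, -0.0, 3.5]
wrist_force: [0.5, -0.1, -0.3]
opening: 0.0402
grasp_force: 0.0
```

Emit:
servo_tool([
  [0,0,0.3,0],
  [0,0,1,0],
  [0,0,2,0],
  [0,0,4,0],
  [0,0,6,0],
  [0,0,8,0],
  [-0.5,-0.2,9.5,0.1],
  [-1.6,-0.7,10,0.2],
  [-3,-1.3,10,0.31],
  [-4.6,-2,10,0.42],
  [-6.3,-2.8,10,0.53],
  [-8,-3.6,10,0.64],
  [-9.7,-4.4,10,0.75],
  [-11.4,-5.1,10,0.87],
  [-13.1,-5.9,10,0.99],
  [-14.8,-6.6,10,1.11],
  [-16.4,-7.4,10,1.23],
  [-17.6,-7.9,10,1.35],
  [-18.1,-8.1,10,1.45],
  [-18.1,-8.1,10,1.51],
])

```text
time: 31.63
ee_pos: [0.4223, -0.2871, 0.1228]
tcp_rot: [179.9, 0.1, 90.2]
wrist_force: [0.7, -0.7, 0.6]
opening: 0.0401
grasp_force: 0.0
```

Run:
```python
from workcell import *
import cv2,numpy as np
a=camera("scene");b=camera("top"); print(get_obs()["ee_pos"])
cv2.imwrite("pics/g3.png",np.hstack([cv2.resize(a[130:280,100:300],(400,300)),cv2.resize(b[100:250,340:540],(400,300))])[:,:,::-1])
```

```text
[ 0.42314593 -0.28679718  0.12259614]
```

View pics/g3.png

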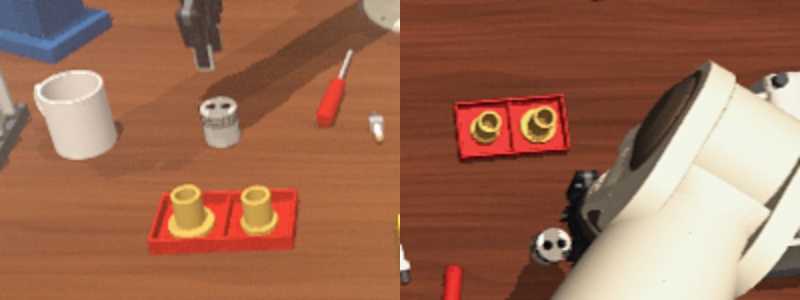

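Both bushings stand upright in the red bays, and the mug is clear. Next is the piston.

Emit:
servo_tool([
  [0,0,0,0],
  [0,0,0,0],
  [0,0,0,0],
  [0,0,-1.5,0],
  [0,0,-3.5,0],
  [0,0,-5.5,0],
  [0,0,-7.2,0],
  [0,0,-8.6,0],
  [0,0,-9.6,0],
  [0,0,-10.2,0],
  [0,0,-10.5,0],
  [0,0,-10.5,0],
], claw=0.08)

```text
time: 32.73
ee_pos: [0.4232, -0.2864, 0.0161]
tcp_rot: [-180.0, -0.0, 90.0]
wrist_force: [0.3, 0.5, -0.3]
opening: 0.0783
grasp_force: 0.0
```

Emit:
servo_tool([
  [0,0,0,0],
  [0,0,0,0],
  [0,0,0,0],
  [0,0,0,0],
  [0,0,0,0],
  [0,0,0,0],
  [0,0,0,0],
  [0,0,0,0],
], claw=1)

```text
time: 33.4
ee_pos: [0.4238, -0.2869, 0.0175]
tcp_rot: [179.9, 0.1, 90.0]
wrist_force: [-0.5, -0.2, 6.4]
opening: 0.0467
grasp_force: 61.7
```

Emit:
servo_tool([
  [0,0,0.3,0],
  [0,0,1,0],
  [0,0,2,0],
  [0,0,3.5,0],
  [0,0,5,0],
  [0,0,6.5,0],
  [0,0,8,0],
  [0,0,9.5,0],
  [0,0,11,0],
  [0,0,12,0],
  [0,0,12,0],
  [0,0,12,0],
])

```text
time: 34.4
ee_pos: [0.4234, -0.2866, 0.1367]
tcp_rot: [180.0, 0.0, 90.0]
wrist_force: [0.2, -0.5, -2.3]
opening: 0.0468
grasp_force: 61.7
```

Emit:
servo_tool([
  [0.5,0.7,0,0],
  [1.5,2,0,0.02],
  [3,4,0,0.04],
  [4.6,6.2,0,0.06],
  [6.2,8.4,0,0.08],
  [7.8,10.5,0,0.1],
  [9.4,12.6,0,0.1],
  [11,14.8,0,0.1],
  [12.6,16.9,0,0.1],
  [14.2,19,0,0.1],
  [15.8,21.2,0,0.1],
  [17.4,23.3,0,0.1],
  [19,25.5,0,0.1],
  [20.4,27.4,0,0.1],
  [21.4,28.7,0,0.1],
  [21.9,29.3,0,0.1],
  [22,29.5,0,0.1],
  [22,29.5,0,0.1],
  [22,29.5,0,0.1],
  [22,29.5,0,0.1],
])

```text
time: 36.07
ee_pos: [0.6427, 0.0077, 0.1364]
tcp_rot: [-180.0, 0.0, 95.7]
wrist_force: [-0.9, -0.2, -1.6]
opening: 0.0467
grasp_force: 61.9
```

Emit:
servo_tool([
  [0,0,-1.5,0],
  [0,0,-3.5,0],
  [0,0,-5.5,0],
  [0,0,-7,0],
  [0,0,-8,0],
  [0,0,-9,0],
  [0,0,-9.8,0],
  [0,0,-10.4,0],
  [0,0,-10.9,0],
  [0,0,-11.2,0],
  [0,0,-11.4,0],
  [0,0,-11.5,0],
  [0,0,-11.55,0],
  [0,0,-11.6,0],
  [0,0,-11.6,0],
  [0,0,-11.6,0],
])

```text
time: 37.4
ee_pos: [0.6434, 0.0086, 0.0215]
tcp_rot: [179.9, 0.0, 95.7]
wrist_force: [-3.6, 0.1, 5.5]
opening: 0.0468
grasp_force: 62.2
```

Emit:
servo_tool([
  [0,0,0,0],
  [0,0,0,0],
  [0,0,0,0],
  [0,0,0,0],
  [0,0,0,0],
], claw=0.39)

```text
time: 37.82
ee_pos: [0.6433, 0.0086, 0.0203]
tcp_rot: [180.0, -0.0, 95.7]
wrist_force: [0.6, -0.3, 0.4]
opening: 0.0521
grasp_force: 0.0
```

Emit:
servo_tool([
  [0,0,0.2,0],
  [0,0,0.6,0],
  [0,0,1.2,0],
  [0,0,2,0],
  [0,0,3,0],
  [0,0,4.5,0],
  [0,0,6,0],
  [0,0,8,0],
  [0,0,10,0],
  [0,0,12,0],
  [-2,0,14,0],
  [-4.5,0,15,0],
  [-7,0,16,0],
  [-10,0,17,0],
  [-13,0,18,0],
  [-16,0,19,0],
  [-19,0,20,0],
  [-21,0,20,0],
  [-22,0,20,0],
  [-22,0,20,0],
])

```text
time: 39.48
ee_pos: [0.4221, 0.0086, 0.2218]
tcp_rot: [179.9, 0.0, 95.7]
wrist_force: [0.4, -0.4, 0.0]
opening: 0.0522
grasp_force: 0.0
```

Run:
```python
from workcell import *
import cv2,numpy as np
a=camera("scene");b=camera("top"); print(get_obs()["ee_pos"],get_obs()["wrist_force"])
cv2.imwrite("pics/g4.png",np.vstack([cv2.resize(a[110:280,100:540],(800,309)),cv2.resize(b[100:255,100:540],(800,282))])[:,:,::-1])
```

```text
[0.42373678 0.00858167 0.2207468 ] [ 0.15853551 -0.47284033  0.24181436]
```

View pics/g4.png

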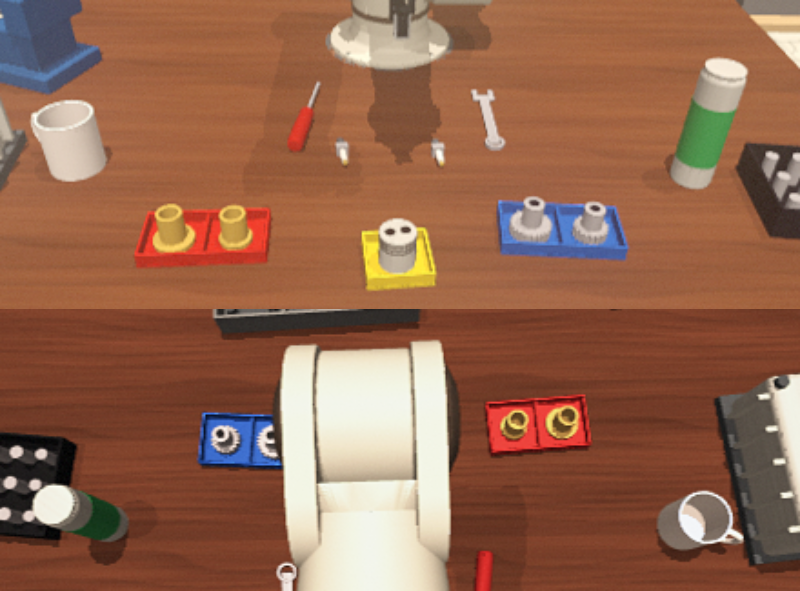

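All five parts stand upright in their bays: piston at about (397,245), gears at (530,220) and (592,222), bushings at (173,230) and (235,228) in the upper panel. The can and mug have not moved, and the gripper is clear of everything.

```bash
python3 -c "
from workcell import *
print(job_done())"
```

```text
the job is handed in; nothing more can be done
None
```

All five parts are in their trays, upright and flat: gears in blue, bushings in red, piston in yellow. The spray can and mug were left untouched, and the job was handed in at about 40 s.

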